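# Steady the rocking cruet caddy

## Robot

A 6-joint arm with a two-finger parallel gripper is mounted at the origin on a cart in front of the work surface, level with it; the furniture and walls round the work are solid. World frame = base frame: x ahead of the robot, y to its left, z up, the work surface at z = 0. Lengths are in m, angles in rad, forces in N, time in s.
With the tool pointing down it reaches from about 0.35 to 0.875 m from the base axis. Payload 4.2 kg.
Tool frame: the origin (TCP) lies midway between the tips of the shut fingers; the grasp point (between the pads) lies 19 mm behind it; z points along the fingers, y is the line along which they close (so a half turn about z gives the same grasp; the last joint's range is limited). The gripper opens to 87 mm and grips with 3 to 60 N. Pads are 19 mm wide; open, the fingers measure 117 mm over their backs; the gripper's body (75 mm by 190 mm) begins 51 mm behind the grasp point.
Start: joints at [1.361, 0.385, 0.008, 0, -1.194, -0.259], TCP at [0.282, 0.558, 0.223] pointing down, gripper open.
Joint ranges: [-3.14, 3.14], [-1.21, 2.06], [-1.07, 1.41], [-3.16, 2.05], [-2.99, -0.16], [-3.1, 3.1]. Speed limits (rad/s): [2.79, 2.79, 3.14, 3.14, 3.14, 3.14].

## Interface

Orientations are given as [roll, pitch, yaw] about the fixed x, y, z axes, in that order (R = Rz(yaw) Ry(pitch) Rx(roll)).
In Python, from station import arm gives the robot as it stands.
- The arm moves only by the tool send_rows, never from a script. Its argument "steps" is a list of rows, each a list of 3 entries, a list of its own where there are three numbers: the closure, from 0 (fully open) to 1 (shut), then the shift along the tool's x, y, z scaled (see below), then the turn about the tool's z scaled (see below). In form: [[claw, [dx, dy, dz], twist], ...]. A call has 1 to 10 rows; each row is the pose to reach, as a shift and turn from the pose commanded when the call began, along the tool's axes at that moment; what a row does not reach only later rows make up. The controller multiplies each number of a shift by 0.4 m and each number of a turn by pi/2 rad. A row lasts 1/10 s, in which the tool goes at most 50 mm and 8.59 degrees, less where a joint would pass 70% of its speed; a pose out of reach is approached as far as the arm can. A call with a number of a shift or a turn outside -1 to 1 is refused whole. A call with a gripper value outside its range is refused whole. The fingers move at their own pace and stop on an object; "force" is the grip in N (left out, the last holds). Time passes only in rows, so rows that repeat a pose let the fingers close. It gives the time, the measured TCP pose, the force, the opening and the grip force at its end, in the units of the state.
- arm.state(): the state, without advancing time (a new reading comes with each control period).
- arm.capture(name): name is "side" or "top" or "wrist"; returns the picture (400x640x3 uint8, red, green, blue); there is no depth.
- arm.camera_params(name): a dict with "vfov" (degrees; the focal length in pixels is half the picture's height over the tangent of half this angle, whatever the lens; pixels are square), "cx", "cy" (the principal point, pixels), "cam_to_world" (4x4, takes a point from camera to world coordinates). Camera axes: x right, y up, looking along -z (the intrinsics and any distortion apply to the point x, -y, -z); pixel columns grow to the right and rows downward; lengths in m; the calibration is good to about 2 mm. A picture is of the moment at which its call begins: read the wrist's pose just before it. camera_params takes no time and is no camera call; for the wrist camera it gives the pose at the moment of the call.
- arm.finish_job(): hands the job in; it is judged then, once.
The state is a dict: "time": time; "q": joint angles; "dq": joint speeds; "joint_efforts": joint torques, N m; "tool_pos": TCP position; "tcp_rot": TCP orientation; "force": force on the tool from outside, world axes, zero at the start; "moment": the same for the moment, N m; "opening": opening from 0.0 (shut) to 1.0 (fully open); "finger_force": force on a finger pad.
Only numpy, scipy, OpenCV 4.12 (cv2) and the standard library are available. Lean on these libraries where they do the work, as an engineer would, in place of code of your own. Each camera call takes 0.05 s, during which the arm holds its last target. There are 200 camera calls.

## Task

The cruet caddy has been left on the glass hob. Move it to the wooden board, set it down upright in the middle with all its feet on the board, and screw its adjustable foot with the red knob until the caddy stands level and no longer rocks. Let go of it, and leave the jam jar, the salt shaker and the timer standing where they are.

Things in the scene. Friction and masses are not known exactly. Their poses are not given: they have to be found in the camera images.
- caddy: cruet caddy, about 0.7 kg: white-painted tray 190 (x) x 170 (y) x 12 mm on four feet. Origin: under the tray's centre, in the plane of the undersides of the three plain black feet; z up, tray top at z = 30 mm. Plain feet (22 mm across, 18 mm high) at (72, 62), (72, -62), (-72, -62) mm; adjustable foot at (-72, 62) mm, at the start 4 to 8 mm too short
- caddy_handle (a point): middle of the caddy's handle, a dark wooden bar 70 mm long (along the caddy's x), 16 mm wide (y) and 16 mm high on two steel posts; its middle is 72 mm above the caddy's origin, its top 80 mm. Axes as the caddy's
- caddy_knob (a point): on the axis of the red round fluted knob at grip height: 58 mm above the caddy's origin, at (-72, 62) mm; the knob is 44 mm across and spans 34 to 72 mm. Axes are the caddy's and do not turn with it. It has slight friction (0.05 N m), stays where left and does not rise in the tray. Clockwise from above drives the foot below it out downwards, 2.55 mm a radian (16 mm a turn)
- screw_foot_end (a point): centre of the underside of the adjustable foot, a black disc 28 mm across below the knob; level with the three plain feet (caddy z = 0) when its length is right, above them (positive z in the caddy's frame) when it is too short
- board: fixed wooden serving board 260 (x) x 250 (y) x 14 mm on the worktop. Origin: centre of its underside, at worktop height; z up
- board_top (a point): centre of the board's upper face, 14 mm above the worktop; axes as the board's
- jam: bystander: jam jar with a grey lid and red label, 66 mm across, 108 mm high, loose; origin at the centre of its underside
- salt: bystander: clear salt shaker with a grey cap, 44 mm across, 90 mm high, loose; origin at the centre of its underside
- timer: bystander: round white and red kitchen timer, 70 mm across, 62 mm high, loose; origin at the centre of its underside
- far_foot (a point): underside of the plain foot opposite the adjustable one, at (72, -62, 0) mm on the caddy. While the adjustable foot is too short the caddy leans on to it (its z axis tilts that way by 0.04 to 0.09 rad) about the line through the two other plain feet, 94 mm from either foot, and this foot hangs in the air. All four stand when the length is right; too long tilts it another way

How it is judged:
At the end, for the whole second after the job is handed in: The caddy stands at rest on the board, its centre within 40 mm of the board's centre; its tray is level within 0.014 rad (0.8 degrees), its origin within 3 mm of the board's upper face in height, and the adjustable foot ends within 1.6 mm of the plane of the other three (horizontal distance between caddy and board_top below 0.04 m and angle between caddy's own z axis and vertical below 0.014 rad and z of caddy in the frame of board_top between -0.003 and 0.003 m and z of screw_foot_end in the frame of caddy between -0.0016 and 0.0016 m and linear speed of caddy below 0.01 m/s and angular speed of caddy below 0.05 rad/s); the robot touches nothing.
It fails at once if the caddy is tipped by more than 0.5 rad (angle between caddy's own z axis and vertical above 0.5 rad).
It fails at once if the jam jar is moved more than 30 mm or knocked over (distance of jam from where it was at the start of the episode above 0.03 m or angle between jam's own z axis and vertical above 0.5 rad).
It fails at once if the salt shaker is moved more than 30 mm or knocked over (distance of salt from where it was at the start of the episode above 0.03 m or angle between salt's own z axis and vertical above 0.5 rad).
It fails at once if the timer is moved more than 30 mm or knocked over (distance of timer from where it was at the start of the episode above 0.03 m or angle between timer's own z axis and vertical above 0.5 rad).
It also fails if it takes over 67 s, if anything falls off the work surface, if the arm or the gripper's body presses on something with over 40 N, if the wrist force passes 120 N, or if a joint passes its speed limit or range.

## Working session

There is one attempt and no reset: what is moved stays moved. The work goes in short steps, Python scripts to look and compute and a tool call to move; the robot and the scene stay as the last step left them, time stands still between calls to the robot, and variables do not carry over. Pictures are saved under pics/ and viewed, at most 10 in all, crops included, and the job is handed in when it is done.

Besides the shell and the picture viewer there is one more tool, called after "Call:" by a JSON object that holds its "fn" and its "kwargs". send_rows: Moves the arm, as the interface text tells. Its arguments: {"type":"object","properties":{"steps":{"type":"array"},"force":{"type":"number"}},"required":["steps"]}

```bash
mkdir -p pics; ls; python3 - <<'E'
from station import arm
import cv2,numpy as np
for n in ["top","side"]:
    p=arm.camera_params(n); print(n,{k:(np.round(v,4).tolist()) if not isinstance(v,str) else v for k,v in p.items()})
    cv2.imwrite(f"pics/{n}0.png",cv2.cvtColor(arm.capture(n),cv2.COLOR_RGB2BGR))
print({k:np.round(v,3).tolist() for k,v in arm.state().items()})
E
```

```text
pics
top {'vfov': 53.3767, 'cx': 328.3172, 'cy': 200.1809, 'cam_to_world': [[0.0278, 0.9892, -0.1438, 0.4233], [-0.9996, 0.0281, 0.0003, 0.081], [0.0044, 0.1437, 0.9896, 1.225], [0.0, 0.0, 0.0, 1.0]]}
side {'vfov': 46.8959, 'cx': 311.1771, 'cy': 201.0388, 'cam_to_world': [[-0.9997, -0.0181, 0.0155, 0.5965], [0.0212, -0.3809, 0.9244, 1.4222], [-0.0108, 0.9244, 0.3812, 0.6264], [0.0, 0.0, 0.0, 1.0]]}
{'time': 0.1, 'q': [1.361, 0.386, 0.007, -0.0, -1.194, -0.259], 'dq': [-0.001, -0.002, 0.001, 0.002, 0.001, 0.001], 'joint_efforts': [0.0, -39.169, 18.794, 4.232, 0.013, -0.0], 'tool_pos': [0.282, 0.557, 0.222], 'tcp_rot': [3.14, -0.0, -0.469], 'force': [-0.196, 0.032, -0.081], 'moment': [-0.012, -0.017, 0.028], 'finger_force': 0.0, 'opening': 0.997}
```

View pics/top0.png

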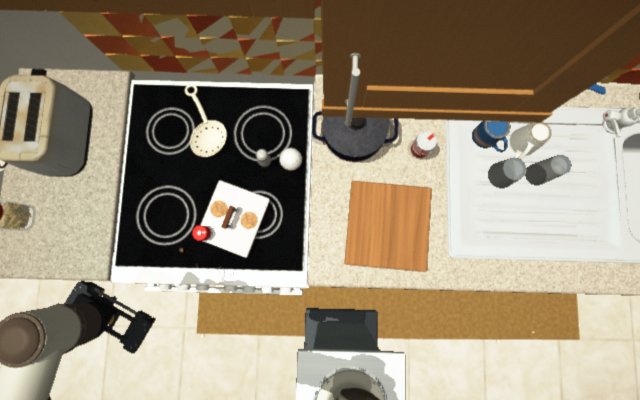

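View pics/side0.png

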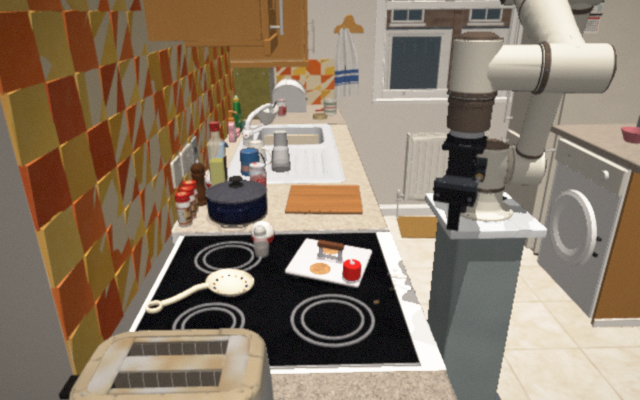

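The top view shows the caddy near (234,218), its red knob near (201,233) and the board near (390,226). The salt and timer are near (262,157) and (290,159), and the jam is near (424,146). I'll enlarge it to read off pixel positions.

```bash
cat > h.py <<'E'
import numpy as np
from station import arm
def ray(n,u,v,p=None):
    p=p or arm.camera_params(n); T=np.array(p["cam_to_world"]); f=200/np.tan(np.radians(p["vfov"])/2)
    d=T[:3,:3]@np.array([(u-p["cx"])/f,-(v-p["cy"])/f,-1]); return T[:3,3],d
def hit(n,u,v,z,p=None):
    o,d=ray(n,u,v,p); return o+d*(z-o[2])/d[2]
def proj(n,X,p=None):
    p=p or arm.camera_params(n); T=np.array(p["cam_to_world"]); f=200/np.tan(np.radians(p["vfov"])/2)
    c=T[:3,:3].T@(np.array(X)-T[:3,3]); return np.array([p["cx"]+f*c[0]/-c[2],p["cy"]-f*c[1]/-c[2]])
E
python3 - <<'E'
import cv2
a=cv2.imread("pics/top0.png")[130:280,180:446]
cv2.imwrite("pics/c1.png",cv2.resize(a,None,fx=3,fy=3,interpolation=cv2.INTER_CUBIC))
E
```

```text
(no output)
```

View pics/c1.png

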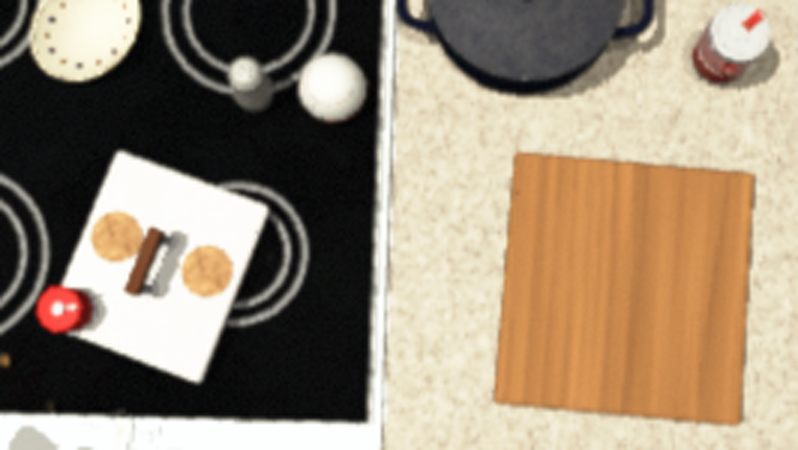

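```bash
python3 - <<'E'
from h import *
from scipy.optimize import least_squares
from scipy.spatial.transform import Rotation as Ro
o=lambda u,v:np.array([180+u/3,130+v/3])
P=arm.camera_params("top")
loc=np.array([[95,85,30],[95,-85,30],[-95,-85,30],[35,0,80],[-35,0,80],[-72,62,72]])/1e3
px=np.array([o(120,151),o(268,206),o(200,382),o(155,230),o(133,294),o(63,308)])
def f(p,h):
    R=Ro.from_euler('z',p[2])*Ro.from_rotvec(p[3]*np.array([-62,-72,0])/95*-1)
    # pivot line along feet (72,62),(-72,-62)
    return (np.array([proj("top",R.apply(l)+[p[0],p[1],h],P) for l in loc])-px)
R=Ro.from_rotvec(.06*np.array([62,72,0])/95);print("z axis tilt dir caddy",R.apply([0,0,1]))
R2=Ro.from_rotvec(-.06*np.array([72,62,0])/95);print(R2.apply([0,0,1]))
def g(p,h,t):
    R=Ro.from_euler('z',p[2])*Ro.from_rotvec(-t*np.array([72,62,0])/95)
    return (np.array([proj("top",R.apply(l)+[p[0],p[1],h],P) for l in loc])-px)
for h in(0,.006,.012):
    s=least_squares(lambda p:g(p,h,.065).ravel(),[.35,.2,-.3]);print(h,np.round(s.x,4),s.cost,np.round(g(s.x,h,.065),1).tolist())
B=[hit("top",*o(*c),.014,P) for c in[(516,153),(754,174),(741,423),(495,402)]]
B=np.array(B);print(np.round(B,4).tolist(),B.mean(0),np.linalg.norm(np.diff(B,axis=0),axis=1), np.arctan2(*( (B[0]-B[1])[[0,1]]*[-1,1])))
for n,c,z in[("salt",(245,72),.09),("timer",(332,88),.04),("jam",(740,35),.108)]:print(n,hit("top",*o(*c),z,P))
E
```

```text
z axis tilt dir caddy [ 0.0454464  -0.0391344   0.99819994]
[-0.0391344   0.0454464   0.99819994]
0 [ 0.5342  0.3641 -0.33  ] 3.5551998533018065 [[-0.8, -0.7], [1.2, -0.1], [0.6, 0.9], [0.8, -1.0], [-0.9, 0.4], [-0.9, 0.4]]
0.006 [ 0.5337  0.3626 -0.3299] 4.601025882320701 [[-0.8, -0.9], [1.4, -0.2], [0.7, 1.1], [0.8, -1.0], [-0.9, 0.5], [-1.0, 0.5]]
0.012 [ 0.5331  0.3612 -0.3298] 5.839888463055864 [[-0.9, -1.1], [1.6, -0.3], [0.8, 1.3], [0.8, -1.1], [-1.0, 0.5], [-1.2, 0.6]]
[[0.6614, 0.0089, 0.014], [0.6463, -0.2369, 0.014], [0.3929, -0.2215, 0.014], [0.4069, 0.0251, 0.014]] [ 0.52688195 -0.10609944  0.014     ] [0.24622628 0.25386654 0.24691279] -0.0609930355641143
salt [0.71933411 0.27959352 0.09      ]
timer [0.71821121 0.19901445 0.04      ]
jam [ 0.76522237 -0.19994828  0.108     ]
```

The fit residual is about 1 px. The caddy is at (0.534, 0.364) with yaw −0.33, and the board centre is (0.527, −0.106). Next I'll move above the handle.

Call:
{"fn": "send_rows", "kwargs": {"steps": [[0, [0.772, 0.141, 0.05], -0.088], [0, [0.772, 0.141, 0.05], -0.088], [0, [0.772, 0.141, 0.05], -0.088], [0, [0.772, 0.141, 0.05], -0.088], [0, [0.772, 0.141, 0.05], -0.088], [0, [0.772, 0.141, 0.05], -0.088], [0, [0.772, 0.141, 0.05], -0.088], [0, [0.772, 0.141, 0.05], -0.088], [0, [0.772, 0.141, 0.05], -0.088], [0, [0.772, 0.141, 0.05], -0.088]], "force": 40}}

```text
time: 1.1
tool_pos: [0.5313, 0.3688, 0.2026]
tcp_rot: [-3.142, 0.0, -0.329]
force: [-0.3, 0.2, -0.3]
opening: 0.999
finger_force: 0.0
```

```bash
python3 - <<'E'
from h import *
import cv2
p=arm.camera_params("wrist");s=arm.state()
cv2.imwrite("pics/w1.png",cv2.cvtColor(arm.capture("wrist"),cv2.COLOR_RGB2BGR))
print(np.round(p["cam_to_world"],4).tolist(),p["vfov"],p["cx"],p["cy"]);print(s["tool_pos"],s["tcp_rot"],s["q"])
for z in(.07,.08,.09):print(z,proj("wrist",[.532,.367,z],p))
E
```

```text
[[-0.323, 0.9184, 0.2287, 0.5931], [-0.9464, -0.3136, -0.0773, 0.3473], [0.0007, -0.2414, 0.9704, 0.3637], [0.0, 0.0, 0.0, 1.0]] 71.30253134765394 317.20695178018144 200.29811220016654
[0.53126868 0.36879171 0.20260381] [-3.14155159e+00  2.59786563e-04 -3.28775659e-01] [ 8.56355371e-01  4.34950666e-01  3.61363475e-02 -2.77957713e-04
 -1.17204170e+00  3.85773222e-01]
0.07 [318.00055007 192.34887387]
0.08 [318.03374741 194.39792639]
0.09 [318.06923683 196.58845336]
```

View pics/w1.png

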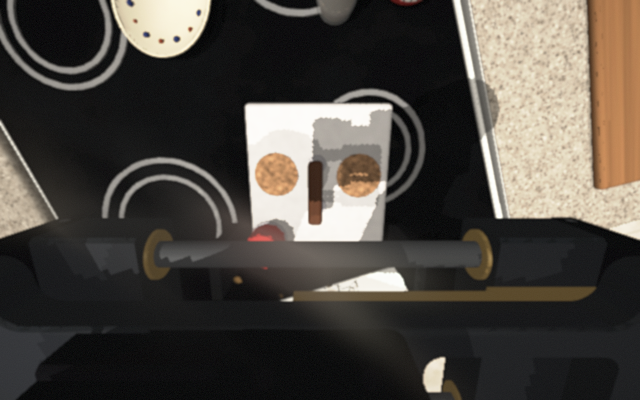

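The wrist view shows the handle centred near (316,193) and aligned with the picture, as predicted at (318,194). I'll go down and grip.

Call:
{"fn": "send_rows", "kwargs": {"steps": [[0, [0, 0, 0.12], 0], [0, [0, 0, 0.22], 0], [0, [0, 0, 0.31], 0], [0, [0, 0, 0.365], 0], [0, [0, 0, 0.365], 0], [0.9, [0, 0, 0.365], 0], [0.9, [0, 0, 0.365], 0], [0.9, [0, 0, 0.365], 0], [0.9, [0, 0, 0.365], 0], [0.9, [0, 0, 0.365], 0]], "force": 40}}

```text
time: 2.15
tool_pos: [0.5326, 0.368, 0.0574]
tcp_rot: [-3.14, -0.001, -0.331]
force: [0.2, 1.2, -0.6]
opening: 0.628
finger_force: 0.0
```

Call:
{"fn": "send_rows", "kwargs": {"steps": [[1, [0, 0, 0], 0], [1, [0, 0, 0], 0], [1, [0, 0, 0], 0], [1, [0, 0, 0], 0], [1, [0, 0, 0], 0], [1, [0, 0, 0], 0], [1, [0, 0, 0], 0], [1, [0, 0, 0], 0], [1, [0, 0, 0], 0], [1, [0, 0, 0], 0]], "force": 40}}

```text
time: 3.15
tool_pos: [0.5325, 0.3679, 0.0566]
tcp_rot: [-3.141, -0.0, -0.33]
force: [2.2, 1.7, -0.8]
opening: 0.177
finger_force: 39.9
```

Gripped at 0.177 × 87 = 15.4 mm, which matches the handle. I'll lift it 60 mm.

Call:
{"fn": "send_rows", "kwargs": {"steps": [[1, [0, 0, -0.02], 0], [1, [0, 0, -0.04], 0], [1, [0, 0, -0.06], 0], [1, [0, 0, -0.09], 0], [1, [0, 0, -0.12], 0], [1, [0, 0, -0.15], 0], [1, [0, 0, -0.15], 0], [1, [0, 0, -0.15], 0]]}}

```text
time: 3.95
tool_pos: [0.5323, 0.3678, 0.117]
tcp_rot: [-3.141, 0.0, -0.331]
force: [-0.6, 0.1, -6.4]
opening: 0.178
finger_force: 39.8
```

```bash
python3 - <<'E'
from h import *
s=arm.state();print(s["tool_pos"],s["tcp_rot"],s["force"],s["moment"],s["opening"])
# tool delta to board centre at same height
y=s["tcp_rot"][2];d=np.array([.527,-.106,0])-s["tool_pos"]
print((d@[np.cos(y),np.sin(y),0])/.4,(d@[np.sin(y),-np.cos(y),0])/.4)
E
```

```text
[0.5322605  0.36780081 0.11704334] [-3.14075048e+00  6.16187866e-05 -3.30825227e-01] [-0.55928042  0.09191702 -6.44118984] [-0.09095289  0.02398191 -0.00377259] 0.17790040611588243
0.37231611564993755 1.1245437766354975
```

Call:
{"fn": "send_rows", "kwargs": {"steps": [[1, [0.01, 0.03, 0], 0], [1, [0.03, 0.09, 0], 0], [1, [0.055, 0.165, 0], 0], [1, [0.08, 0.24, 0], 0], [1, [0.105, 0.317, 0], 0], [1, [0.13, 0.393, 0], 0], [1, [0.155, 0.468, 0], 0], [1, [0.18, 0.544, 0], 0], [1, [0.205, 0.62, 0], 0], [1, [0.23, 0.695, 0], 0]]}}

```text
time: 4.95
tool_pos: [0.5281, 0.0727, 0.1161]
tcp_rot: [3.141, 0.001, -0.331]
force: [0.5, -0.6, -4.6]
opening: 0.179
finger_force: 39.8
```

Call:
{"fn": "send_rows", "kwargs": {"steps": [[1, [0.025, 0.075, 0], 0], [1, [0.05, 0.15, 0], 0], [1, [0.075, 0.227, 0], 0], [1, [0.1, 0.302, 0], 0], [1, [0.12, 0.362, 0], 0], [1, [0.135, 0.407, 0], 0], [1, [0.142, 0.43, 0], 0], [1, [0.142, 0.43, 0], 0], [1, [0.142, 0.43, 0], 0], [1, [0.142, 0.43, 0], 0]]}}

```text
time: 5.95
tool_pos: [0.527, -0.1054, 0.1165]
tcp_rot: [-3.141, 0.0, -0.33]
force: [0.0, 0.1, -5.8]
opening: 0.18
finger_force: 39.8
```

```bash
python3 - <<'E'
from h import *
import cv2
s=arm.state();print(s["tool_pos"],s["tcp_rot"],s["q"],s["opening"])
a=arm.capture("top");b=arm.capture("side")
a=cv2.resize(a[120:300,280:500],None,fx=2,fy=2);b=cv2.resize(b[130:250,230:450],None,fx=2,fy=2)
cv2.imwrite("pics/t2.png",cv2.cvtColor(np.vstack([a,b])[:600],cv2.COLOR_RGB2BGR))
E
```

```text
[ 0.52699789 -0.10544164  0.11650156] [-3.14146326e+00  1.45675053e-04 -3.29602914e-01] [ 1.04320148e-01  3.41297727e-01 -3.53117504e-01 -2.32468002e-04
 -8.76458883e-01  1.13702201e+00] 0.17976639976460615
```

View pics/t2.png

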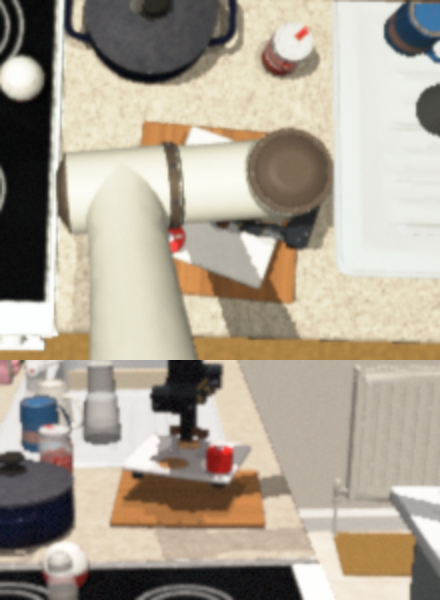

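The top view shows the caddy over the board with the tray around the board centre; the side view shows it hanging nearly level and clear of the board. I'll lower it.

Call:
{"fn": "send_rows", "kwargs": {"steps": [[1, [0, 0, 0.03], 0], [1, [0, 0, 0.06], 0], [1, [0, 0, 0.085], 0], [1, [0, 0, 0.095], 0], [1, [0, 0, 0.1], 0], [1, [0, 0, 0.105], 0], [1, [0, 0, 0.105], 0], [1, [0, 0, 0.105], 0]]}}

```text
time: 6.85
tool_pos: [0.5273, -0.1062, 0.0749]
tcp_rot: [-3.141, -0.001, -0.331]
force: [0.2, 0.3, -5.9]
opening: 0.18
finger_force: 39.8
```

Call:
{"fn": "send_rows", "kwargs": {"steps": [[1, [0, 0, 0.0025], 0], [1, [0, 0, 0.005], 0], [1, [0, 0, 0.0075], 0], [1, [0, 0, 0.0075], 0]]}}

```text
time: 7.25
tool_pos: [0.528, -0.1064, 0.073]
tcp_rot: [-3.141, -0.002, -0.33]
force: [-1.0, 0.0, 4.9]
opening: 0.178
finger_force: 39.9
```

Call:
{"fn": "send_rows", "kwargs": {"steps": [[1, [0, 0, 0.0025], 0], [1, [0, 0, 0.005], 0], [1, [0, 0, 0.0075], 0], [1, [0, 0, 0.0075], 0]]}}

```text
time: 7.65
tool_pos: [0.5284, -0.1071, 0.0727]
tcp_rot: [3.141, -0.004, -0.329]
force: [-5.2, -0.7, 20.1]
opening: 0.177
finger_force: 40.0
```

It's on the board and pressing lightly. I'll relieve the load, open and rise.

Call:
{"fn": "send_rows", "kwargs": {"steps": [[1, [0, 0, -0.006], 0], [1, [0, 0, -0.01], 0], [0, [0, 0, -0.01], 0], [0, [0, 0, -0.01], 0], [0, [0, 0, -0.01], 0], [0, [0, 0, -0.01], 0], [0, [0, 0, -0.01], 0], [0, [0, 0, -0.01], 0], [0, [0, 0, -0.01], 0], [0, [0, 0, -0.01], 0]]}}

```text
time: 8.65
tool_pos: [0.527, -0.1062, 0.0725]
tcp_rot: [3.142, 0.0, -0.331]
force: [-0.9, -0.1, 0.3]
opening: 0.825
finger_force: 0.0
```

Call:
{"fn": "send_rows", "kwargs": {"steps": [[0, [0, 0, 0], 0], [0, [0, 0, -0.03], 0], [0, [0, 0, -0.1], 0], [0, [0, 0, -0.2], 0], [0, [0, 0, -0.3], 0], [0, [0, 0, -0.4], 0], [0, [0, 0, -0.45], 0], [0, [0, 0, -0.45], 0], [0, [0, 0, -0.45], 0], [0, [0, 0, -0.45], 0]]}}

```text
time: 9.65
tool_pos: [0.5261, -0.1062, 0.2515]
tcp_rot: [3.141, 0.002, -0.331]
force: [-0.7, 0.2, 0.2]
opening: 0.998
finger_force: 0.0
```

```bash
python3 - <<'E'
from h import *
import cv2
p=arm.camera_params("wrist");s=arm.state()
w=arm.capture("wrist");np.savez("w2.npz",T=p["cam_to_world"])
cv2.imwrite("pics/w2raw.png",cv2.cvtColor(w,cv2.COLOR_RGB2BGR))
cv2.imwrite("pics/w2.png",cv2.resize(cv2.cvtColor(w,cv2.COLOR_RGB2BGR)[60:270,150:490],None,fx=2.3,fy=2.3,interpolation=cv2.INTER_CUBIC))
print(s["tool_pos"],s["tcp_rot"],s["opening"],s["q"])
y=-.33
for l in[(0,0,80),(35,0,80),(-35,0,80),(-72,62,72),(95,85,30),(95,-85,30)]:
    l=np.array(l)/1e3;X=[.528+l[0]*np.cos(y)-l[1]*np.sin(y),-.107+l[0]*np.sin(y)+l[1]*np.cos(y),.014+l[2]]
    print(l,np.round(X,4),np.round((proj("wrist",X,p)-[150,60])*2.3,1))
E
```

```text
[ 0.5261347  -0.10615292  0.25146141] [ 3.14100632e+00  2.44285527e-03 -3.30774567e-01] 0.9983811559103783 [ 1.02925826e-01  2.15368843e-01 -1.59514798e-01 -5.30911971e-04
 -1.19837582e+00  1.13729044e+00]
[0.   0.   0.08] [ 0.528 -0.107  0.094] [383.5 291.7]
[0.035 0.    0.08 ] [ 0.5611 -0.1183  0.094 ] [383.4 221.9]
[-0.035  0.     0.08 ] [ 0.4949 -0.0957  0.094 ] [383.6 357.9]
[-0.072  0.062  0.072] [ 0.48  -0.025  0.086] [269.9 418.6]
[0.095 0.085 0.03 ] [ 0.6454 -0.0574  0.044 ] [227.4 102.7]
[ 0.095 -0.085  0.03 ] [ 0.5903 -0.2182  0.044 ] [539.1 102.5]
```

View pics/w2.png

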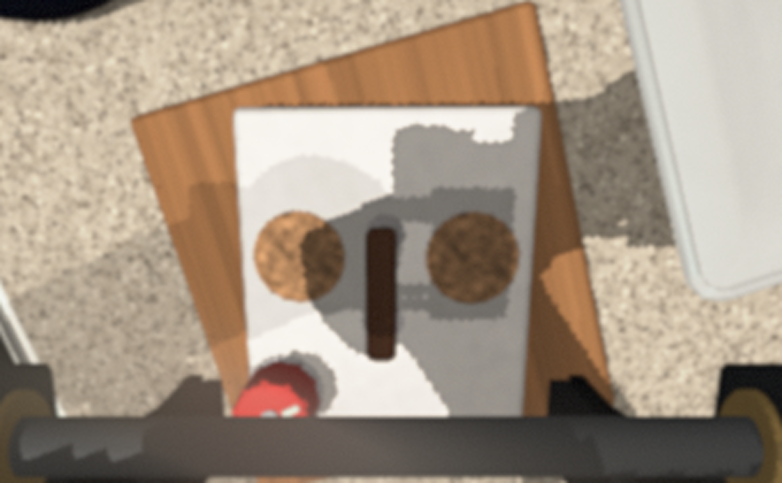

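The handle appears at crop (381,294), and the prediction for the board-centred pose was (383,292). The knob is at about (277,405) and the tray stands fully on the board. I'll gauge the tilt by touching the knob top and then the far corner with shut fingers.

Call:
{"fn": "send_rows", "kwargs": {"steps": [[1, [-0.09, -0.08, 0.05], 0], [1, [-0.171, -0.153, 0.1], 0], [1, [-0.171, -0.153, 0.2], 0], [1, [-0.171, -0.153, 0.28], 0], [1, [-0.171, -0.153, 0.35], 0], [1, [-0.171, -0.153, 0.38], 0], [1, [-0.171, -0.153, 0.39], 0], [1, [-0.171, -0.153, 0.39], 0], [1, [-0.171, -0.153, 0.39], 0], [1, [-0.171, -0.153, 0.39], 0]], "force": 20}}

```text
time: 10.7
tool_pos: [0.4828, -0.026, 0.0974]
tcp_rot: [-3.141, -0.002, -0.331]
force: [-0.0, 0.8, 0.3]
opening: 0.168
finger_force: 0.0
```

Call:
{"fn": "send_rows", "kwargs": {"steps": [[1, [0, 0, 0.005], 0], [1, [0, 0, 0.01], 0], [1, [0, 0, 0.015], 0], [1, [0, 0, 0.02], 0], [1, [0, 0, 0.02], 0]]}}

```text
time: 11.2
tool_pos: [0.482, -0.0262, 0.0882]
tcp_rot: [3.141, 0.001, -0.331]
force: [0.2, 0.2, -0.8]
opening: 0.007
finger_force: 0.0
```

Call:
{"fn": "send_rows", "kwargs": {"steps": [[1, [0, 0, 0.0025], 0], [1, [0, 0, 0.005], 0], [1, [0, 0, 0.0075], 0], [1, [0, 0, 0.0075], 0]]}}

```text
time: 11.6
tool_pos: [0.4821, -0.0261, 0.0854]
tcp_rot: [3.141, 0.0, -0.331]
force: [0.5, -0.2, -0.2]
opening: 0.005
finger_force: 0.0
```

Call:
{"fn": "send_rows", "kwargs": {"steps": [[1, [0, 0, 0.0025], 0], [1, [0, 0, 0.005], 0], [1, [0, 0, 0.0075], 0], [1, [0, 0, 0.0075], 0]]}}

```text
time: 12.0
tool_pos: [0.4821, -0.0261, 0.0824]
tcp_rot: [3.141, 0.0, -0.331]
force: [-0.0, 0.6, -0.6]
opening: 0.005
finger_force: 0.0
```

Call:
{"fn": "send_rows", "kwargs": {"steps": [[1, [0, 0, 0.0025], 0], [1, [0, 0, 0.005], 0], [1, [0, 0, 0.005], 0]]}}

```text
time: 12.3
tool_pos: [0.4824, -0.0261, 0.0814]
tcp_rot: [3.141, -0.0, -0.33]
force: [-2.3, -0.5, 4.9]
opening: 0.004
finger_force: 3.1
```

Call:
{"fn": "send_rows", "kwargs": {"steps": [[1, [0, 0, 0.0025], 0], [1, [0, 0, 0.005], 0], [1, [0, 0, 0.005], 0]]}}

```text
time: 12.6
tool_pos: [0.4827, -0.0259, 0.081]
tcp_rot: [-3.141, -0.001, -0.329]
force: [-5.6, 2.6, 16.3]
opening: 0.006
finger_force: 8.4
```

The knob top is at about 81.4 mm at 5 N contact; level would be 86 mm. Next is the far-corner reference.

Call:
{"fn": "send_rows", "kwargs": {"steps": [[1, [0, 0, -0.08], 0], [1, [0.06, 0.05, -0.13], 0], [1, [0.15, 0.12, -0.13], 0], [1, [0.23, 0.2, -0.13], 0], [1, [0.31, 0.27, -0.1], 0], [1, [0.354, 0.31, -0.03], 0], [1, [0.354, 0.31, 0.03], 0], [1, [0.354, 0.31, 0.05], 0], [1, [0.354, 0.31, 0.055], 0], [1, [0.354, 0.31, 0.055], 0]]}}

```text
time: 13.6
tool_pos: [0.5764, -0.189, 0.0573]
tcp_rot: [3.142, -0.001, -0.329]
force: [0.2, -0.4, -0.6]
opening: 0.002
finger_force: 0.0
```

Call:
{"fn": "send_rows", "kwargs": {"steps": [[1, [0, 0, 0.0025], 0], [1, [0, 0, 0.005], 0], [1, [0, 0, 0.0075], 0], [1, [0, 0, 0.0075], 0]]}}

```text
time: 14.0
tool_pos: [0.576, -0.1892, 0.0539]
tcp_rot: [-3.141, -0.001, -0.33]
force: [0.4, 0.1, 0.3]
opening: 0.008
finger_force: 0.0
```

Call:
{"fn": "send_rows", "kwargs": {"steps": [[1, [0, 0, 0.0025], 0], [1, [0, 0, 0.005], 0], [1, [0, 0, 0.0075], 0], [1, [0, 0, 0.0075], 0]]}}

```text
time: 14.4
tool_pos: [0.576, -0.1895, 0.0506]
tcp_rot: [3.141, -0.0, -0.331]
force: [-0.3, -0.6, 1.2]
opening: 0.006
finger_force: 0.4
```

Call:
{"fn": "send_rows", "kwargs": {"steps": [[1, [0, 0, 0.0025], 0], [1, [0, 0, 0.005], 0], [1, [0, 0, 0.0075], 0], [1, [0, 0, 0.0075], 0]]}}

```text
time: 14.8
tool_pos: [0.5759, -0.1893, 0.0474]
tcp_rot: [-3.142, 0.0, -0.331]
force: [0.2, 0.0, 0.5]
opening: 0.006
finger_force: 0.4
```

Call:
{"fn": "send_rows", "kwargs": {"steps": [[1, [0, 0, 0.0025], 0], [1, [0, 0, 0.005], 0], [1, [0, 0, 0.0075], 0], [1, [0, 0, 0.0075], 0]]}}

```text
time: 15.2
tool_pos: [0.576, -0.1894, 0.0446]
tcp_rot: [3.142, -0.0, -0.33]
force: [0.4, -1.2, 1.9]
opening: 0.007
finger_force: 0.6
```

Call:
{"fn": "send_rows", "kwargs": {"steps": [[1, [0, 0, 0.0025], 0], [1, [0, 0, 0.005], 0], [1, [0, 0, 0.005], 0]]}}

```text
time: 15.5
tool_pos: [0.576, -0.1894, 0.0444]
tcp_rot: [3.141, -0.0, -0.33]
force: [-1.9, 1.5, 10.5]
opening: 0.008
finger_force: 5.1
```

The level reference reads 44.5 mm. Allowing for the finger width on a tilted face, the foot is about 5.8 mm short, so the knob needs about 2.27 rad. I'll cross over to the knob, opening on the way.

Call:
{"fn": "send_rows", "kwargs": {"steps": [[1, [0, 0, -0.1], 0], [1, [0, 0, -0.21], 0], [0, [-0.08, -0.07, -0.23], 0], [0, [-0.16, -0.14, -0.23], 0], [0, [-0.24, -0.21, -0.23], 0], [0, [-0.33, -0.28, -0.23], 0], [0, [-0.363, -0.311, -0.23], 0], [0, [-0.363, -0.311, -0.23], 0], [0, [-0.363, -0.311, -0.23], 0], [0, [-0.363, -0.311, -0.23], 0]], "force": 20}}

```text
time: 16.5
tool_pos: [0.4794, -0.0251, 0.1344]
tcp_rot: [3.142, 0.0, -0.331]
force: [-0.4, -0.4, 0.1]
opening: 0.65
finger_force: 0.0
```

Call:
{"fn": "send_rows", "kwargs": {"steps": [[0, [0, 0, 0], 0], [0, [0, 0, 0], 0], [0, [0, 0, 0], 0], [0, [0, 0, 0.06], 0], [0, [0, 0, 0.12], 0], [0, [0, 0, 0.17], 0], [0, [0, 0, 0.2], 0], [0, [0, 0, 0.21], 0], [1, [0, 0, 0.21], 0], [1, [0, 0, 0.21], 0]]}}

```text
time: 17.5
tool_pos: [0.4796, -0.0245, 0.0512]
tcp_rot: [-3.141, -0.001, -0.33]
force: [-0.5, -0.1, 0.3]
opening: 0.892
finger_force: 0.0
```

Call:
{"fn": "send_rows", "kwargs": {"steps": [[1, [0, 0, 0], 0], [1, [0, 0, 0], 0], [1, [0, 0, 0], 0], [1, [0, 0, 0], 0], [1, [0, 0, 0], 0], [1, [0, 0, 0], 0]]}}

```text
time: 18.1
tool_pos: [0.4792, -0.0244, 0.0508]
tcp_rot: [-3.141, -0.001, -0.33]
force: [0.1, 1.0, 2.0]
opening: 0.503
finger_force: 19.8
```

The knob is gripped at 43.8 mm. I'll turn it clockwise in two stages, rising with it.

Call:
{"fn": "send_rows", "kwargs": {"steps": [[1, [0, 0, -0.0007], 0.08], [1, [0, 0, -0.0014], 0.16], [1, [0, 0, -0.0021], 0.24], [1, [0, 0, -0.0028], 0.32], [1, [0, 0, -0.0036], 0.4], [1, [0, 0, -0.0044], 0.48], [1, [0, 0, -0.0051], 0.56], [1, [0, 0, -0.0058], 0.64], [1, [0, 0, -0.0065], 0.72], [1, [0, 0, -0.0072], 0.72]]}}

```text
time: 19.1
tool_pos: [0.4795, -0.0245, 0.0535]
tcp_rot: [-3.14, 0.0, -1.462]
force: [0.1, -0.6, -0.7]
opening: 0.499
finger_force: 20.0
```

Call:
{"fn": "send_rows", "kwargs": {"steps": [[1, [0, 0, -0.0007], 0.08], [1, [0, 0, -0.0014], 0.16], [1, [0, 0, -0.0021], 0.24], [1, [0, 0, -0.0028], 0.32], [1, [0, 0, -0.0036], 0.4], [1, [0, 0, -0.0044], 0.48], [1, [0, 0, -0.0051], 0.56], [1, [0, 0, -0.0058], 0.64], [1, [0, 0, -0.0065], 0.725], [1, [0, 0, -0.0068], 0.725]]}}

```text
time: 20.1
tool_pos: [0.4787, -0.0248, 0.0558]
tcp_rot: [3.141, -0.001, -2.598]
force: [2.0, -1.6, -2.5]
opening: 0.503
finger_force: 20.0
```

Call:
{"fn": "send_rows", "kwargs": {"steps": [[1, [0, 0, 0], 0], [1, [0, 0, 0], 0]]}}

```text
time: 20.3
tool_pos: [0.4786, -0.0247, 0.0559]
tcp_rot: [3.141, -0.001, -2.598]
force: [0.5, -1.8, -3.3]
opening: 0.496
finger_force: 20.0
```

Call:
{"fn": "send_rows", "kwargs": {"steps": [[0, [0, 0, 0], 0], [0, [0, 0, 0], 0], [0, [0, 0, 0], 0], [0, [0, 0, 0], 0], [0, [0, 0, 0], 0], [0, [0, 0, -0.05], 0], [0, [0, 0, -0.13], 0], [1, [0, 0, -0.16], 0], [1, [0, 0, -0.16], 0], [1, [0, 0, -0.16], 0]]}}

```text
time: 21.3
tool_pos: [0.4784, -0.0246, 0.1198]
tcp_rot: [3.141, -0.0, -2.601]
force: [-0.9, -1.3, -0.5]
opening: 0.811
finger_force: 0.0
```

Call:
{"fn": "send_rows", "kwargs": {"steps": [[1, [0, 0, 0], 0], [1, [0, 0, 0], 0], [1, [0, 0, 0], 0], [1, [0, 0, 0], 0], [1, [0, 0, 0], 0], [1, [0, 0, 0.04], 0], [1, [0, 0, 0.065], 0], [1, [0, 0, 0.07], 0], [1, [0, 0, 0.0725], 0], [1, [0, 0, 0.0725], 0]]}}

```text
time: 22.3
tool_pos: [0.4792, -0.0245, 0.0913]
tcp_rot: [-3.141, 0.0, -2.6]
force: [0.3, -0.9, 0.5]
opening: 0.014
finger_force: 0.0
```

```bash
python3 - <<'E'
from h import *
s=arm.state();print(s["tool_pos"],s["tcp_rot"],s["opening"],s["force"],s["finger_force"])
E
```

```text
[ 0.47916944 -0.02454739  0.09133446] [-3.14135953e+00  2.25984294e-04 -2.60016249e+00] 0.013518452620051524 [ 0.34891841 -0.88783405  0.45953001] 0.0
```

Call:
{"fn": "send_rows", "kwargs": {"steps": [[1, [0, 0, 0.0025], 0], [1, [0, 0, 0.005], 0], [1, [0, 0, 0.0075], 0], [1, [0, 0, 0.0075], 0]]}}

```text
time: 22.7
tool_pos: [0.4789, -0.0246, 0.0881]
tcp_rot: [3.142, -0.0, -2.6]
force: [0.6, 0.4, 0.4]
opening: 0.007
finger_force: 0.0
```

Call:
{"fn": "send_rows", "kwargs": {"steps": [[1, [0, 0, 0.0025], 0], [1, [0, 0, 0.005], 0], [1, [0, 0, 0.005], 0]]}}

```text
time: 23.0
tool_pos: [0.4789, -0.0246, 0.086]
tcp_rot: [3.142, -0.0, -2.6]
force: [0.2, -0.9, -0.0]
opening: 0.007
finger_force: 0.0
```

Call:
{"fn": "send_rows", "kwargs": {"steps": [[1, [0, 0, 0.0015], 0], [1, [0, 0, 0.0025], 0], [1, [0, 0, 0.0025], 0]]}}

```text
time: 23.3
tool_pos: [0.479, -0.0245, 0.0859]
tcp_rot: [-3.141, 0.0, -2.6]
force: [-1.7, 0.4, 5.7]
opening: 0.007
finger_force: 2.8
```

The knob top is now at 86.0 mm. I'll check the far corner for any give.

Call:
{"fn": "send_rows", "kwargs": {"steps": [[1, [0, 0, -0.06], 0], [1, [0, -0.05, -0.12], 0], [1, [0.001, -0.15, -0.12], 0], [1, [0.002, -0.26, -0.12], 0], [1, [0.003, -0.37, -0.1], 0], [1, [0.004, -0.45, -0.05], 0], [1, [0.004, -0.478, 0.04], 0], [1, [0.004, -0.478, 0.08], 0], [1, [0.004, -0.478, 0.089], 0], [1, [0.004, -0.478, 0.089], 0]]}}

```text
time: 24.3
tool_pos: [0.5759, -0.1893, 0.0491]
tcp_rot: [3.141, -0.001, -2.6]
force: [0.2, -0.5, -0.1]
opening: 0.011
finger_force: 0.0
```

Call:
{"fn": "send_rows", "kwargs": {"steps": [[1, [0, 0, 0.0025], 0], [1, [0, 0, 0.005], 0], [1, [0, 0, 0.0075], 0], [1, [0, 0, 0.0075], 0]]}}

```text
time: 24.7
tool_pos: [0.5763, -0.189, 0.0472]
tcp_rot: [-3.141, 0.001, -2.6]
force: [0.3, 0.8, 0.1]
opening: 0.002
finger_force: 0.0
```

Call:
{"fn": "send_rows", "kwargs": {"steps": [[1, [0, 0, 0.0012], 0], [1, [0, 0, 0.0025], 0], [1, [0, 0, 0.0025], 0]]}}

```text
time: 25.0
tool_pos: [0.576, -0.1893, 0.0455]
tcp_rot: [3.142, -0.0, -2.6]
force: [-0.0, 0.1, -0.3]
opening: 0.006
finger_force: 0.0
```

Call:
{"fn": "send_rows", "kwargs": {"steps": [[1, [0, 0, 0.0012], 0], [1, [0, 0, 0.0025], 0], [1, [0, 0, 0.0025], 0]]}}

```text
time: 25.3
tool_pos: [0.5762, -0.1894, 0.0446]
tcp_rot: [-3.141, 0.0, -2.6]
force: [-0.1, -0.3, 1.2]
opening: 0.002
finger_force: 0.5
```

Call:
{"fn": "send_rows", "kwargs": {"steps": [[1, [0, 0, 0.0012], 0], [1, [0, 0, 0.0025], 0], [1, [0, 0, 0.0025], 0]]}}

```text
time: 25.6
tool_pos: [0.5762, -0.1894, 0.0445]
tcp_rot: [-3.141, 0.0, -2.6]
force: [-1.4, 0.2, 5.7]
opening: 0.004
finger_force: 2.7
```

The give is under 1 mm and the knob top is within about 0.5 mm of level, so it's inside tolerance. I'll retreat and do a final check.

Call:
{"fn": "send_rows", "kwargs": {"steps": [[1, [0, 0, -0.08], 0], [1, [0, 0, -0.2], 0], [1, [0, 0, -0.32], 0], [1, [0, 0.1, -0.44], 0], [1, [0, 0.2, -0.5], 0], [1, [0, 0.3, -0.5], 0], [1, [0, 0.4, -0.5], 0], [1, [0, 0.5, -0.5], 0], [1, [0, 0.6, -0.5], 0], [1, [0, 0.7, -0.5], 0]]}}

```text
time: 26.6
tool_pos: [0.4306, 0.0519, 0.2435]
tcp_rot: [3.141, 0.001, -2.601]
force: [0.5, 1.1, 0.3]
opening: 0.007
finger_force: 0.0
```

```bash
python3 - <<'E'
from h import *
import cv2
print(arm.state()["tool_pos"])
a=arm.capture("top");b=arm.capture("side")
a=cv2.resize(a[120:280,220:460],None,fx=2,fy=2);b=cv2.resize(b[150:260,220:460],None,fx=2,fy=2)
cv2.imwrite("pics/f.png",cv2.cvtColor(np.vstack([a,b]),cv2.COLOR_RGB2BGR))
y=-.33
for l in[(0,0,80),(-72,62,72),(95,85,30),(95,-85,30),(-95,-85,30)]:
    l=np.array(l)/1e3;X=[.528+l[0]*np.cos(y)-l[1]*np.sin(y),-.107+l[0]*np.sin(y)+l[1]*np.cos(y),.014+l[2]]
    print(l,np.round((proj("top",X)-[220,120])*2,0),np.round((proj("side",X)-[220,150])*2+[0,320]))
E
```

```text
[0.43062307 0.05187849 0.24348594]
[0.   0.   0.08] [347. 205.] [206. 370.]
[-0.072  0.062  0.072] [289. 238.] [237. 390.]
[0.095 0.085 0.03 ] [309. 130.] [139. 408.]
[ 0.095 -0.085  0.03 ] [416. 169.] [171. 376.]
[-0.095 -0.085  0.03 ] [375. 289.] [269. 386.]
```

View pics/f.png

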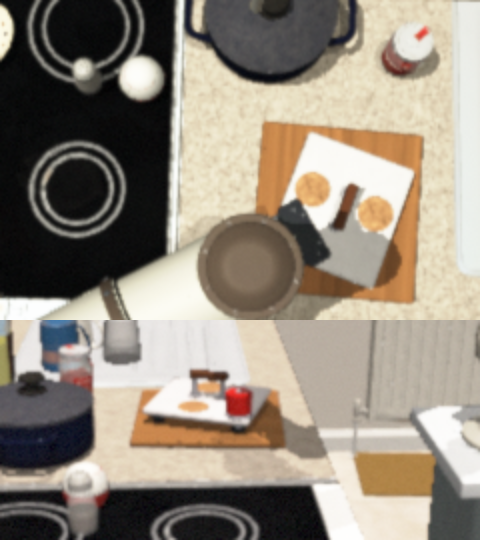

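The caddy matches the predicted pose: handle at (346,207) against (347,205), and corners at (309,132) and (414,170). It is centred on the board, level, and the gripper is clear. The jam jar, salt shaker and timer haven't moved. I'll hand in.

```bash
python3 -c "
from station import arm
print(arm.finish_job())"
```

```text
the job is handed in; nothing more can be done
None
```

I moved the caddy to the middle of the board and screwed its foot out to level (my touch checks put it within about 1 mm), then let go, left the jam jar, salt shaker and timer untouched, and handed the job in at about 27 s; no verdict was returned.

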